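Slide the vial carrier through its L-shaped slot into the measuring bay

ROBOT

A 6-joint arm with a two-finger parallel gripper is mounted at the origin on the work surface. World frame = base frame: x ahead of the robot, y to its left, z up, the work surface at z = 0. Lengths are in m, angles in rad, forces in N, time in s.
With the tool pointing down it reaches from about 0.375 to 0.925 m from the base axis. Payload 5.7 kg.
Tool frame: the origin (TCP) lies at the very end of the fingers, on their centre line; the grasp point (between the pads) lies 19 mm behind it; x points along the fingers, y is the direction in which the jaws open and shut, and the axes are right-handed (so a half turn about x gives the same grasp; the last joint's range is limited). The gripper opens to 85 mm and grips with 20 to 120 N. Pads are 22 mm wide; open, the fingers measure 114 mm over their backs; the gripper's body (76 mm by 85 mm) begins 54 mm behind the grasp point. The pads swing forward as they close: fully open they stand 13 mm farther back than shut.
Start: joints at [1.128, 0.359, 1.51, -0, 1.272, -0.115], TCP at [0.193, 0.568, 0.231] pointing down, gripper open.
Joint ranges: [-2.97, 2.97], [-1.01, 2.36], [0.21, 2.38], [-0.96, 4.11], [0.2, 2.71], [-2.98, 2.98]. Speed limits (rad/s): [2.39, 2.39, 3.14, 3.14, 3.14, 3.14].

INTERFACE

Orientations are given as a rotation vector (axis times angle).
In Python, from workcell import r gives the robot as it stands.
- The arm moves only by the shell command python3 -m crank 'ROWS' [FORCE]. ROWS is JSON, a list of rows, each a list of 7 numbers: the turn, a rotation vector about the world's x, y, z in degrees, then the shift along the world's x, y, z in mm, then the closure, from 0 (fully open) to 1 (shut). A call has exactly 8 rows; each row shifts and turns the commanded pose from where the row before left it; what a row does not reach is not made up. A row lasts 1/8 s, in which the tool goes at most 62.5 mm and 10.7 degrees, less where a joint would pass 70% of its speed; a pose out of reach is approached as far as the arm can. A call with a gripper value outside its range is refused whole. The fingers move at their own pace and stop on an object; FORCE is the grip in N (left out, the last holds). Time passes only in rows, so rows that do not move let the fingers close, or fill a call up. It gives the time, the measured TCP pose, the force and the opening at its end, in the units of the state.
- r.state(): the state, without advancing time (a new reading comes with each control period).
- r.get_image(name): name is "scene" or "top" or "wrist"; returns a dict with "img" (420x560x3 uint8, red, green, blue), "mtx" (3x3 intrinsics, pixels), "R" (3x3) and "t" (3): a world point X has camera coordinates R X + t; the wrist camera has in their place "mount" (4x4, takes a point from camera to tool coordinates, whose origin is the TCP and whose axes are the tool frame's). Camera axes: x right, y down, z forward; pixel columns grow to the right and rows downward; lengths in m; the calibration is good to about 2 mm. A picture is of the moment at which its call begins: read the wrist's pose just before it. There is no depth.
- r.job_done(): hands the job in, once; it reports no verdict.
The state is a dict: "clock": time; "joints": joint angles; "dq": joint speeds; "effort": joint torques, N m; "tool_pos": TCP position; "tcp_rot": TCP orientation; "force": force on the tool from outside, world axes, zero at the start; "ft_torque": the same for the moment, N m; "opening": opening from 0.0 (shut) to 1.0 (fully open).
Only numpy, scipy, OpenCV 4.12 (cv2) and the standard library are available. Lean on these libraries where they do the work, as an engineer would, in place of code of your own. Each camera call takes 0.05 s, during which the arm holds its last target.

TASK

The blue vial carrier on the sample stage is at the loading end of its L-shaped slot. With the fingertips, push it along the slot to the corner, then push it round the corner and along the short leg until it is fully home at the end, between the two grey sensor posts. Only push it: do not take the carrier or its vial between the fingers or lift the vial, leave the other vials and the jar where they stand, and finish clear of everything.

Things in the scene. Friction and masses are not known exactly. Their poses are not given: they have to be found in the camera images.
- stage: fixed sample stage: black housing, aluminium deck, deck top 50 mm above the bench. Origin at bench height under the slot's corner. In its own axes it reaches x -94..+174, y -194..+134 mm; its yaw varies. Two fixed grey sensor posts 34 x 24 mm, 40 mm high, on the deck at x = 85, y = -66 and +66 mm. Flat green stripe and blue lamp disc beyond the short leg's end.
- slot_corner (a point): corner of the slot's centre line, on the deck top; axes as the stage. The slot is 16 mm wide, through the 12 mm deck. In the stage's axes the pin's path is: long leg from y = -110 mm to the corner (0, 0) along x = 0; then short leg from the corner along +x to x = 70 mm, at y = 0
- slot_end (a point): nominal home position of the carrier's centre at the end of the short leg (70 mm from the corner), on the deck top
- carrier (a point): centre of the blue carrier block, 44 x 44 mm with faces parallel to the stage's axes, 20 mm high; this point is 11.5 mm above the deck (block top 21.5, underside 1.5 mm). A 12 mm pin under its centre runs in the slot with 2 mm play each side. It cannot turn, tilt or leave the slot; it slides with about 1.5 N and stays where it is left. At the start it is on the long leg
- along (a joint): travel of the carrier along the long leg, i.e. in the stage's +y (m): 0 at the loading end, 0.110 at the corner, hard stop at 0.112. Starts at 0 to 0.025. The carrier's centre is at stage y = along - 0.110. The short leg opens only above about 0.108.
- across (a joint): travel of the carrier along the short leg, i.e. in the stage's +x (m): 0 on the long leg's centre line (free play -0.002 to 0.002 there), 0.070 home, hard stop at 0.072. The carrier's centre is at stage x = across.
- vial_lift (a joint): how far the carrier's own amber vial has been drawn up out of its well (m): 0 seated; nothing holds it down but its weight (40 g)
- carried_vial_top (a point): top centre of the white cap of the amber vial (27 mm diameter) seated upright in the carrier, on the carrier's centre; seated it is 46 mm above the deck
- vial_a: bystander: loose amber vial with white cap, 27 mm diameter, 40 mm high, 40 g, standing on the deck; origin at the centre of its underside
- vial_b: bystander: loose amber vial with white cap like vial_a, standing on the deck; origin at the centre of its underside
- jar: bystander: loose white plastic jar with red lid, 36 mm diameter, 38 mm high, 50 g, standing on the deck; origin at the centre of its underside

How it is judged:
By the outcome, as a careful person would: the job done as asked, in the order asked, and still so for the second after the job is handed in, with the robot touching nothing.
It also fails if it takes over 48 s, if anything falls off the work surface, if the arm or the gripper's body presses on something with over 40 N, if the wrist force passes 120 N, or if a joint passes its speed limit or range.

## Working session

There is one attempt and no reset: what is moved stays moved. The work goes in short steps, Python scripts to look and compute and a shell command to move; the robot and the scene stay as the last step left them, time stands still between calls to the robot, and variables do not carry over. Pictures are saved under pics/ and viewed, and the job is handed in when it is done.

```bash
ls; mkdir -p pics
python3 - <<'E'
from workcell import r
import cv2,numpy as np,pickle
print(r.state())
d={}
for n in("scene","top"):
    a=r.get_image(n);d[n]=a
    cv2.imwrite(f"pics/{n}0.png",a["img"][:,:,::-1]);print(n,a["mtx"],a["R"],a["t"])
pickle.dump(d,open("d0.pkl","wb"))
E
```

```text
pics
{'clock': 0.0, 'joints': array([ 1.12790372e+00,  3.59463124e-01,  1.51146504e+00,  1.05645285e-05,
        1.27249774e+00, -1.15104413e-01]), 'dq': array([-0.0016284 , -0.00116128, -0.00228089, -0.00136714,  0.00040409,
        0.00112043]), 'effort': array([ 7.84408621e-04, -5.27612293e+01, -2.78609544e+01, -2.95950131e-04,
        1.33139294e-02,  7.81562676e-06]), 'tool_pos': array([0.19287585, 0.56741906, 0.23046611]), 'tcp_rot': array([ 0.25586923,  1.55596125, -0.25864354]), 'force': array([ 0.17462934, -0.12736077, -0.14071022]), 'ft_torque': array([-0.00792023,  0.0049371 ,  0.03735166]), 'opening': 0.9978268636696959}
scene [[498.65811632   0.         281.7393644 ]
 [  0.         498.65811632 212.66856985]
 [  0.           0.           1.        ]] [[ 0.67530847  0.73753089  0.00258203]
 [ 0.51362927 -0.46777836 -0.71928324]
 [-0.52928579  0.48706427 -0.69471213]] [-0.44698279 -0.27838216  1.10742858]
top [[380.95648134   0.         280.72959227]
 [  0.         380.95648134 209.65267399]
 [  0.           0.           1.        ]] [[ 0.01205287 -0.99961201  0.02511088]
 [-0.99952935 -0.01275276 -0.02790079]
 [ 0.0282102  -0.02476278 -0.99929525]] [0.00842099 0.63547112 0.73790958]
```

View pics/scene0.png

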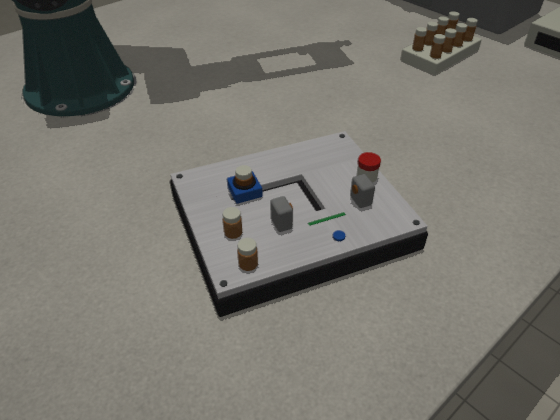

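View pics/top0.png

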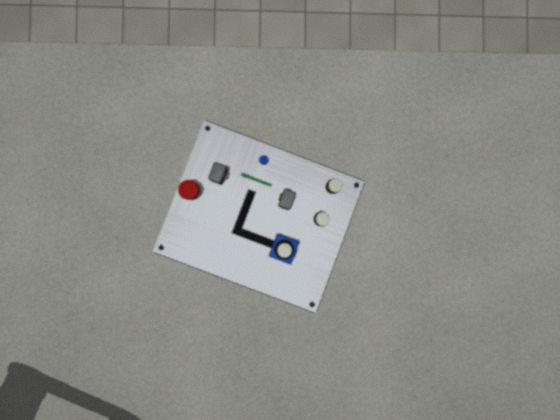

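```bash
cat > h.py <<'E'
import numpy as np,cv2
def ray(a,uv,z):
    p=cv2.undistortPoints(np.array([[uv]],float),a["mtx"],None)[0,0]
    d=a["R"].T@np.array([p[0],p[1],1]);c=-a["R"].T@a["t"]
    return c+d*(z-c[2])/d[2]
def proj(a,X):
    return cv2.projectPoints(np.array(X,float).reshape(-1,3),cv2.Rodrigues(a["R"])[0],a["t"],a["mtx"],None)[0].reshape(-1,2)
def blobs(m,mn=15):
    n,l,s,c=cv2.connectedComponentsWithStats(m.astype(np.uint8))
    return [(tuple(np.round(c[i],1)),s[i,4]) for i in range(1,n) if s[i,4]>=mn]
E
python3 - <<'E'
import pickle;from h import *
d=pickle.load(open("d0.pkl","rb"));a=d["top"];im=a["img"];hsv=cv2.cvtColor(im,cv2.COLOR_RGB2HSV)
g=cv2.cvtColor(im,cv2.COLOR_RGB2GRAY)
m=(g>165).astype(np.uint8);m=cv2.morphologyEx(m,cv2.MORPH_OPEN,np.ones((3,3)))
cs,_=cv2.findContours(m,0,2);c=max(cs,key=cv2.contourArea);hull=cv2.convexHull(c)
W=np.array([ray(a,p[0],.05)[:2] for p in hull])
rect=cv2.minAreaRect((W*1000).astype(np.float32));print("rect",rect)
B=cv2.boxPoints(rect)/1000;print(B)
# stage +y dir: from carrier toward corner
cor=ray(a,(237,231),.05)[:2];end=ray(a,(252,192),.05)[:2]
ex=end-cor;print("cor",cor,"end",end,np.linalg.norm(ex))
# snap yaw
es=[B[1]-B[0],B[2]-B[1]];es=[e/np.linalg.norm(e) for e in es]
X=max([s*e for e in es for s in(1,-1)],key=lambda e:e@ex);Y=np.array([-X[1],X[0]])
cen=np.array(rect[0])/1000
O=cen-X*.040-Y*(-.030);yaw=np.arctan2(X[1],X[0]);print("O",O,"yaw deg",np.degrees(yaw))
np.savez("st.npz",O=O,X=X,Y=Y)
def st(p):return np.round(1000*np.array([(p[:2]-O)@X,(p[:2]-O)@Y]),1)
print("cor,end st",st(cor),st(end))
H,S,V=hsv[...,0],hsv[...,1],hsv[...,2]
for nm,mk,z in(("blue",(H>100)&(H<130)&(S>120)&(V>60),.0715),("red",((H<8)|(H>172))&(S>150),.088),("cream",(H>15)&(H<40)&(S>25)&(S<120)&(V>140),.09),("green",(H>45)&(H<85)&(S>100),.05)):
    for c_,n in blobs(mk):
        print(nm,c_,n,st(ray(a,c_,z)))
s=d["scene"];print("scene proj corner,end",proj(s,[[*O,.05],[*(O+.07*X),.05]]),proj(a,[[*O,.05],[*(O+.07*X),.05]]))
E
```

```text
rect ((622.0398559570312, 57.43205261230469), (319.5203552246094, 257.4587707519531), 69.93104553222656)
[[ 0.44630507 -0.04845394]
 [ 0.688131   -0.13680112]
 [ 0.7977747   0.16331805]
 [ 0.55594873  0.25166523]]
cor [0.59375923 0.09748494] end [0.66615272 0.07089882] 0.0771209359544201
O [0.59476317 0.09933649] yaw deg -20.068958
cor,end st [-0.3 -2.1] [76.8 -2.2]
blue (np.float64(263.5), np.float64(159.5)) 52 [137.8  -2.2]
blue (np.float64(283.5), np.float64(247.9)) 276 [  2.1 -92.1]
red (np.float64(188.5), np.float64(189.5)) 288 [39.6 99.9]
green (np.float64(255.1), np.float64(179.0)) 48 [101.4   1. ]
scene proj corner,end [[299.09280327 178.45107751]
 [317.66906345 205.89612744]] [[236.00145234 230.4433707 ]
 [249.56541602 195.010243  ]]
```

Run:
```python
import pickle;from h import *
d=pickle.load(open("d0.pkl","rb"));q=np.load("st.npz");O,X,Y=q["O"],q["X"],q["Y"]
def st(p):return np.round(1000*np.array([(p[:2]-O)@X,(p[:2]-O)@Y]),1)
def w(x,y,z):return [*(O+x/1000*X+y/1000*Y),z]
for nm,box,k in(("top",(140,110,380,320),3),("scene",(160,125,430,315),3)):
    a=d[nm];im=a["img"];hsv=cv2.cvtColor(im,cv2.COLOR_RGB2HSV);H,S,V=[hsv[...,i] for i in range(3)]
    mb=((H>100)&(H<130)&(S>120)&(V>60)).astype(np.uint8)
    cs,_=cv2.findContours(mb,0,2);c=max(cs,key=cv2.contourArea);R=cv2.minAreaRect(c);print(nm,"blue rect",R,st(ray(a,R[0],.0715)))
    x0,y0,x1,y1=box;o=cv2.resize(im[y0:y1,x0:x1,::-1],None,fx=k,fy=k,interpolation=cv2.INTER_CUBIC)
    def pl(P,col,cl=True):
        p=(proj(a,P)-[x0-.5,y0-.5])*k;cv2.polylines(o,[p.astype(int)],cl,col,1)
    pl([w(-94,-194,.05),w(174,-194,.05),w(174,134,.05),w(-94,134,.05)],(0,0,255))
    pl([w(0,-110,.05),w(0,0,.05),w(70,0,.05)],(0,255,255),False)
    for s in(-66,66):pl([w(85+i,s+j,.09) for i,j in((-12,-17),(12,-17),(12,17),(-12,17))],(255,0,255))
    for s in(-66,66):pl([w(85+i,s+j,.09) for i,j in((-17,-12),(17,-12),(17,12),(-17,12))],(0,255,0))
    cv2.imwrite(f"pics/{nm}0o.png",o)
```

```text
top blue rect ((283.3324890136719, 248.43557739257812), (24.33877944946289, 23.40543556213379), 21.037511825561523) [  1.1 -92.2]
scene blue rect ((243.71697998046875, 183.50941467285156), (20.05463981628418, 31.318206787109375), 74.05460357666016) [  2.  -94.3]
```

View pics/top0o.png

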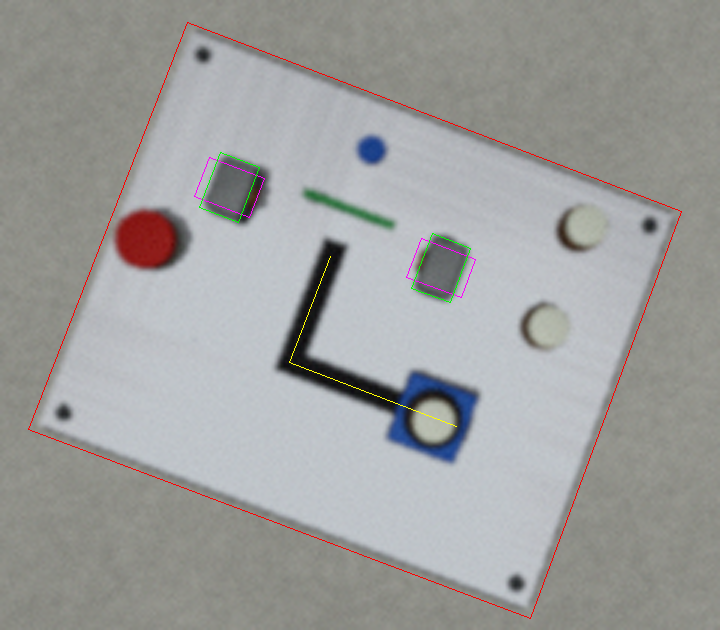

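View pics/scene0o.png

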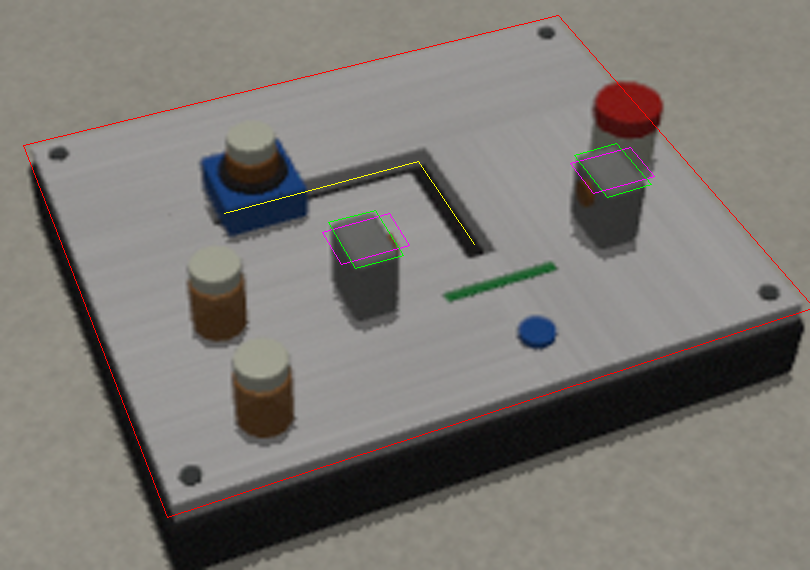

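Run:
```python
from workcell import r
import pickle;from h import *
from scipy.spatial.transform import Rotation as Ro
d=pickle.load(open("d0.pkl","rb"));q=np.load("st.npz");O,X,Y=q["O"],q["X"],q["Y"];a=d["top"]
def st(p):return np.round(1000*np.array([(p[:2]-O)@X,(p[:2]-O)@Y]),1)
for n,p in(("vial",(335,186)),("vial",(322,219)),("cap",(284.5,249.3))):print(n,st(ray(a,p,.09 if n=="vial" else .096)))
print("X",X,"Y",Y)
s=r.state();R=Ro.from_rotvec(s["tcp_rot"]).as_matrix();print(R)
yaw=np.degrees(np.arctan2(R[1,1],R[0,1]));print("jaw axis yaw",yaw)
for y in(-150,):
    t=O+X*.001+Y*y/1000;print(t,(t-s["tool_pos"][:2])*1000)
```

```text
vial [ 136.4 -137.4]
vial [  74.1 -136.3]
cap [  1.8 -93.2]
X [ 0.9392802  -0.34315082] Y [0.34315082 0.9392802 ]
[[-6.83146519e-04  3.21985666e-01  9.46744297e-01]
 [-1.48537079e-03  9.46743147e-01 -3.21986347e-01]
 [-9.99998663e-01 -1.62623018e-03 -1.68496180e-04]]
jaw axis yaw 71.21692207614221
[ 0.54422983 -0.04189869] [ 351.2879965  -609.38853069]
```

```bash
python3 -m crank '[[0,0,-1.3,29,-50,0,1],[0,0,0,29,-50,0,1],[0,0,0,29,-50,0,1],[0,0,0,29,-50,0,1],[0,0,0,29,-50,0,1],[0,0,0,29,-50,0,1],[0,0,0,29,-50,0,1],[0,0,0,29,-50,0,1]]' 20; python3 -m crank '[[0,0,0,29,-52,0,1],[0,0,0,29,-52,0,1],[0,0,0,30,-52,0,1],[0,0,0,31,-53,0,1],[0,0,0,0,0,-30,1],[0,0,0,0,0,-30,1],[0,0,0,0,0,-30,1],[0,0,0,0,0,0,1]]'
python3 - <<'E'
from workcell import r
from h import *
import pickle
q=np.load("st.npz");O,X,Y=q["O"],q["X"],q["Y"]
def st(p):return np.round(1000*np.array([(p[:2]-O)@X,(p[:2]-O)@Y]),1)
s=r.state();print(s["clock"],s["tool_pos"],st(s["tool_pos"]),s["opening"],s["force"])
o=[]
for n in("wrist","scene"):
    a=r.get_image(n);cv2.imwrite(f"pics/{n}1.png",a["img"][:,:,::-1])
    if n=="wrist":print(a["mount"]);pickle.dump((a,s),open("w1.pkl","wb"))
E
```

```text
clock: 1.1
tool_pos: [0.4257, 0.1663, 0.2312]
tcp_rot: [0.275, 1.553, -0.275]
force: [1.2, 0.7, 0.6]
opening: -0.0
clock: 2.1
tool_pos: [0.5418, -0.0406, 0.139]
tcp_rot: [0.275, 1.559, -0.275]
force: [-0.9, 0.1, 1.1]
opening: -0.0
2.1 [ 0.54184172 -0.04060049  0.13900444] [  -1.7 -149.6] -0.000244255225592689 [-0.8878634   0.10126579  1.05569816]
[[ 6.27162464e-04 -2.60368501e-01  9.65509114e-01 -1.42412440e-01]
 [ 9.99999801e-01  2.21768196e-04 -5.89762311e-04 -1.93320016e-04]
 [-6.05636855e-05  9.65509293e-01  2.60368589e-01 -6.65468170e-02]
 [ 0.00000000e+00  0.00000000e+00  0.00000000e+00  1.00000000e+00]]
```

View pics/wrist1.png

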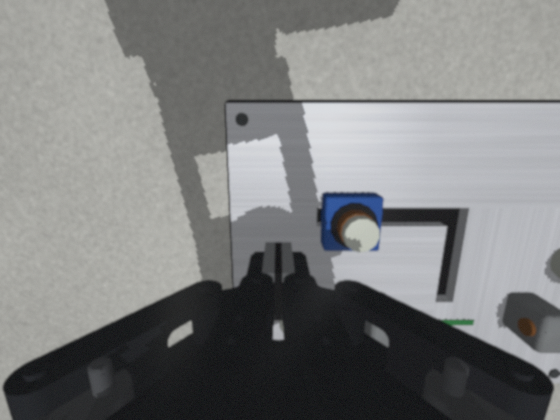

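View pics/scene1.png

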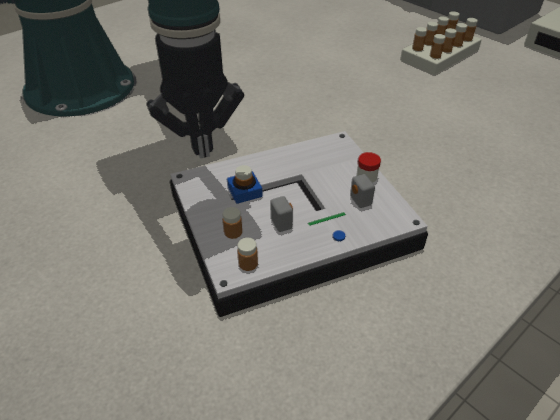

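```bash
cat >> h.py <<'E'
from scipy.spatial.transform import Rotation as Ro
def wcam(a,s):
    T=np.eye(4);T[:3,:3]=Ro.from_rotvec(s["tcp_rot"]).as_matrix();T[:3,3]=s["tool_pos"]
    M=np.linalg.inv(T@a["mount"]);return dict(mtx=a["mtx"],R=M[:3,:3],t=M[:3,3],img=a["img"])
E
python3 - <<'E'
import pickle;from h import *
a,s=pickle.load(open("w1.pkl","rb"));a=wcam(a,s)
q=np.load("st.npz");O,X,Y=q["O"],q["X"],q["Y"]
def st(p):return np.round(1000*np.array([(p[:2]-O)@X,(p[:2]-O)@Y]),1)
for n,p,z in(("corner",(457,216),.05),("outer -8,8",(468,208),.05),("inner",(446,224),.05),("blue tl -22,-22",(322,194),.0715),("blue tr -22,+22",(382,194),.0715),("deck corner -94,-194",(227,101),.05),("slot start -8,-118",(317,209),.05),("bl",(323,250),.0715)):print(n,st(ray(a,p,z)))
print(s["tool_pos"])
E
```

```text
corner [-0.3 -0.7]
outer -8,8 [-7.2  7.3]
inner [ 6.7 -8.9]
blue tl -22,-22 [ -23.5 -117.3]
blue tr -22,+22 [-23.5 -72.8]
deck corner -94,-194 [ -90.6 -188.4]
slot start -8,-118 [  -6.3 -117.6]
bl [  21.1 -114.8]
[ 0.54184172 -0.04060049  0.13900444]
```

```bash
python3 -m crank '[[0,0,0,2,-1,-30,1],[0,0,0,0,0,-30,1],[0,0,0,0,0,-15,1],[0,0,0,0,0,-6,1],[0,0,0,3.4,9.4,0,1],[0,0,0,3.4,9.4,0,1],[0,0,0,3.4,9.4,0,1],[0,0,0,0,0,0,1]]'
cat > look.py <<'E'
from workcell import r
from h import *
import sys
q=np.load("st.npz");O,X,Y=q["O"],q["X"],q["Y"]
def st(p):return np.round(1000*np.array([(p[:2]-O)@X,(p[:2]-O)@Y]),1)
s=r.state();F=s["force"]
print(s["clock"],"tcp",st(s["tool_pos"]),s["tool_pos"][2],"Fst",F[:2]@X,F[:2]@Y,F[2])
k=sys.argv[1]
for n in sys.argv[2:]:
    a=r.get_image(n);cv2.imwrite(f"pics/{n}{k}.png",a["img"][:,:,::-1])
    if n=="wrist":a=wcam(a,s)
    hsv=cv2.cvtColor(a["img"],cv2.COLOR_RGB2HSV);H,S,V=[hsv[...,i] for i in range(3)]
    m=((H>100)&(H<130)&(S>120)&(V>40)).astype(np.uint8)
    cs,_=cv2.findContours(m,0,2);c=max(cs,key=cv2.contourArea)
    P=np.array([st(ray(a,p[0],.0715)) for p in c]);print(n,"blue extents st",P.min(0),P.max(0))
E
python3 look.py 2 wrist scene
```

```text
clock: 3.2
tool_pos: [0.5571, -0.0128, 0.0607]
tcp_rot: [0.274, 1.552, -0.274]
force: [1.2, -0.2, 0.1]
opening: -0.001
3.2 tcp [   3.1 -118.3] 0.060740018947315705 Fst 1.188930825651756 0.24476725656220194 0.14049504841136848
wrist blue extents st [ -25.6 -106.4] [ 12.6 -61. ]
scene blue extents st [ -20.  -109.5] [ 39.4 -62. ]
```

View pics/wrist2.png

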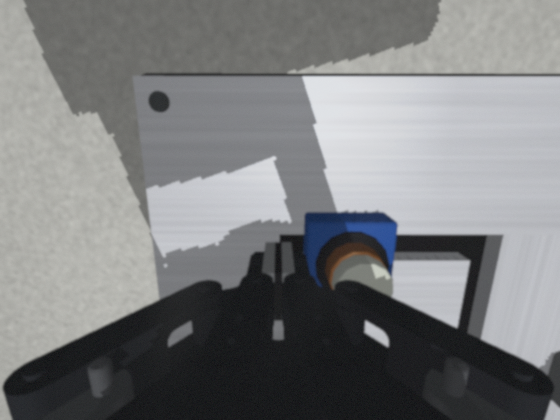

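View pics/scene2.png

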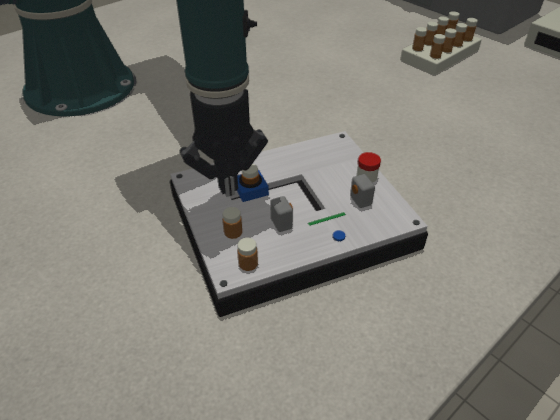

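Run:
```python
import cv2
a=cv2.imread("pics/scene2.png")[90:230,160:320];b=cv2.imread("pics/wrist2.png")[190:330,220:420]
cv2.imwrite("pics/z2a.png",cv2.resize(a,None,fx=4,fy=4,interpolation=2));cv2.imwrite("pics/z2b.png",cv2.resize(b,None,fx=4,fy=4,interpolation=2))
```

```text
(no output)
```

View pics/z2a.png

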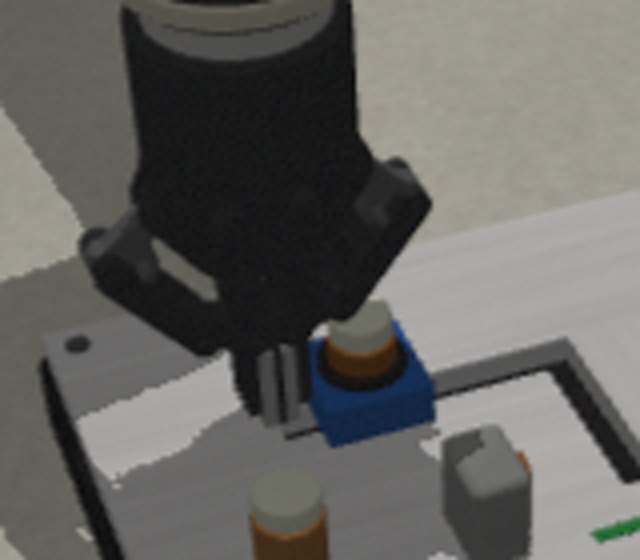

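View pics/z2b.png

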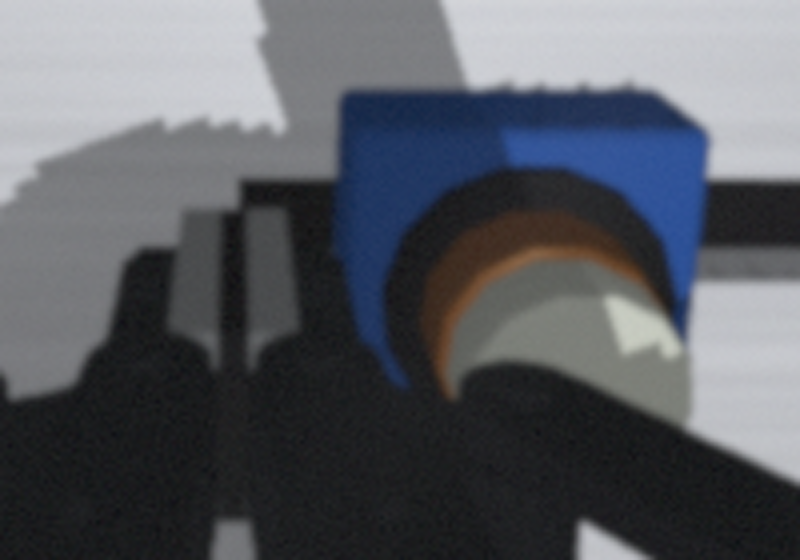

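```bash
python3 -m crank '[[0,0,0,-3.4,-9.4,0,1],[0,0,0,-5.5,-13,0,1],[0,0,0,0,0,40,1],[0,0,10,0,0,10,1],[0,0,10,0,0,0,1],[0,0,10,0,0,0,1],[0,0,10,0,0,0,1],[0,0,10,0,0,0,1]]'; python3 -m crank '[[0,0,10,0,0,0,1],[0,0,10,0,0,0,1],[0,0,10,0,0,0,1],[0,0,10,0,0,0,1],[0,0,0,0,0,-30,1],[0,0,0,0,0,-18,1],[0,0,0,0,0,0,1],[0,0,0,0,0,0,1]]';python3 look.py 3 wrist
```

```text
clock: 4.3
tool_pos: [0.5468, -0.0374, 0.1102]
tcp_rot: [-0.413, 1.532, 0.413]
force: [0.6, 0.2, -0.2]
opening: -0.0
clock: 5.3
tool_pos: [0.5477, -0.0362, 0.0628]
tcp_rot: [-0.947, 1.356, 0.945]
force: [0.4, 0.1, -0.1]
opening: -0.0
5.3 tcp [   2.4 -143.5] 0.06278077180567623 Fst 0.35526718490808257 0.2290564255540479 -0.07305777602846694
wrist blue extents st [  -1.7 -112.1] [  4.9 -99.5]
```

View pics/wrist3.png

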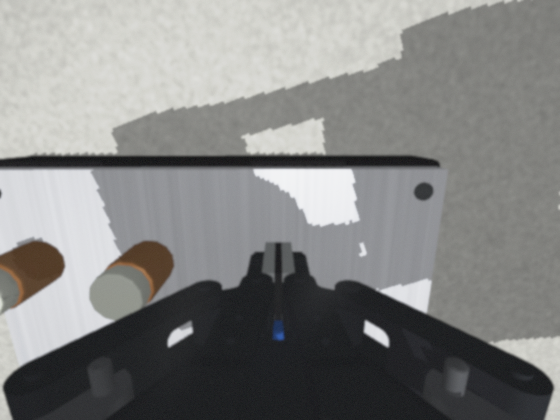

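```bash
python3 -m crank '[[0,0,0,3.4,9.4,-3,1],[0,0,0,3.4,9.4,0,1],[0,0,0,5.1,14.1,0,1],[0,0,0,5.1,14.1,0,1],[0,0,0,5.1,14.1,0,1],[0,0,0,5.1,14.1,0,1],[0,0,0,3.4,9.4,0,1],[0,0,0,0,0,0,1]]';python3 look.py 4 scene top
```

```text
clock: 6.35
tool_pos: [0.5783, 0.0501, 0.0591]
tcp_rot: [-0.948, 1.356, 0.947]
force: [0.3, 0.4, 0.1]
opening: 0.002
6.35 tcp [  1.4 -51.9] 0.05910993562581168 Fst 0.16276925913288948 0.4407810598139791 0.09471907028661997
scene blue extents st [-10.3 -47.3] [40.2  2.5]
top blue extents st [130.9  -9.1] [144.7   4.6]
```

View pics/scene4.png

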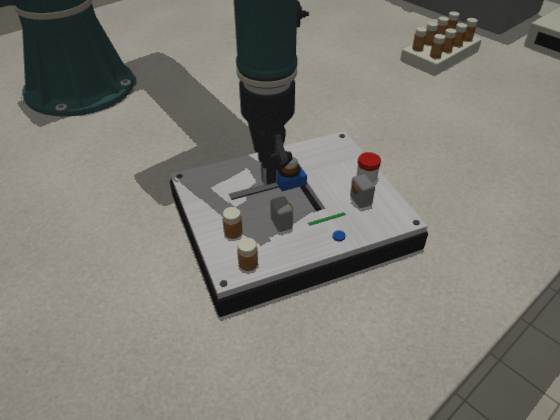

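View pics/top4.png

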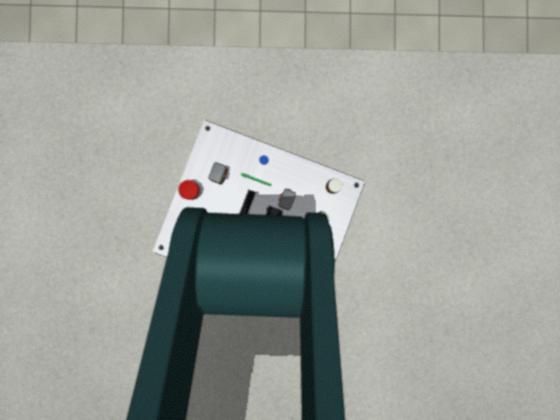

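```bash
python3 -m crank '[[0,0,0,2.1,5.6,0,1],[0,0,0,2.1,5.6,0,1],[0,0,0,1,2.8,0,1],[0,0,0,1,2.8,0,1],[0,0,0,0.3,0.9,0,1],[0,0,0,0.3,0.9,0,1],[0,0,0,0,0,0,1],[0,0,0,0,0,0,1]]';python3 look.py 5 scene
```

```text
clock: 7.45
tool_pos: [0.5852, 0.0676, 0.0594]
tcp_rot: [-0.948, 1.356, 0.945]
force: [-1.5, -0.2, -0.6]
opening: -0.001
7.45 tcp [  1.9 -33. ] 0.059371510262346876 Fst -1.3421011148582989 -0.6914251979054287 -0.6410235633821082
scene blue extents st [ -3.  -29.7] [40.6 20.1]
```

```bash
python3 -m crank '[[0,0,0,0.3,0.9,0,1],[0,0,0,0.2,0.5,0,1],[0,0,0,0,0,0,1],[0,0,0,0,0,0,1],[0,0,0,0,0,0,1],[0,0,0,0,0,0,1],[0,0,0,0,0,0,1],[0,0,0,0,0,0,1]]';python3 look.py 6 scene; python3 -m crank '[[0,0,0,0.3,0.9,0,1],[0,0,0,0.2,0.5,0,1],[0,0,0,0,0,0,1],[0,0,0,0,0,0,1],[0,0,0,0,0,0,1],[0,0,0,0,0,0,1],[0,0,0,0,0,0,1],[0,0,0,0,0,0,1]]';python3 look.py 7 scene
```

```text
clock: 8.5
tool_pos: [0.5857, 0.0691, 0.0593]
tcp_rot: [-0.948, 1.356, 0.946]
force: [0.5, -1.4, 0.4]
opening: -0.002
8.5 tcp [  1.9 -31.5] 0.05932592562694132 Fst 0.9823188574227908 -1.1614795410416514 0.443646748133293
scene blue extents st [ -2.4 -28.2] [40.6 21.6]
clock: 9.55
tool_pos: [0.586, 0.0701, 0.0593]
tcp_rot: [-0.948, 1.356, 0.946]
force: [-0.2, -5.9, 2.0]
opening: 0.002
9.55 tcp [  1.8 -30.4] 0.05931406212483603 Fst 1.8597823905760231 -5.565516429384307 2.03229776530853
scene blue extents st [ -4.8 -27.2] [40.6 22.5]
```

```bash
python3 -m crank '[[0,0,0,-3.4,-9.4,0,1],[0,0,0,-3.4,-9.4,0,1],[0,0,0,0,0,40,1],[0,0,-10,0,0,20,1],[0,0,-10,-20,10,0,1],[0,0,-10,-12,20,0,1],[0,0,-10,-10,20,0,1],[0,0,-10,-0.6,20,0,1]]'; python3 -m crank '[[0,0,-10,0,0,0,1],[0,0,-10,0,0,0,1],[0,0,-10,0,0,0,1],[0,0,-10,0,0,0,1],[0,0,0,0,0,-30,1],[0,0,0,0,0,-22,1],[0,0,0,0,0,-8,1],[0,0,0,0,0,0,1]]';python3 look.py 8 wrist scene
```

```text
clock: 10.6
tool_pos: [0.5351, 0.1219, 0.1191]
tcp_rot: [-0.267, 1.557, 0.267]
force: [-0.1, -0.5, -0.4]
opening: 0.003
clock: 11.6
tool_pos: [0.5361, 0.1214, 0.059]
tcp_rot: [0.276, 1.556, -0.276]
force: [-1.1, -0.4, 0.2]
opening: -0.0
11.6 tcp [-62.6   0.7] 0.05896599189289435 Fst -0.8800573753240554 -0.695150857149023 0.17223001315989253
wrist blue extents st [-33.9  -2.3] [-22.9   3. ]
scene blue extents st [-20.6 -28.2] [40.2 22.6]
```

View pics/wrist8.png

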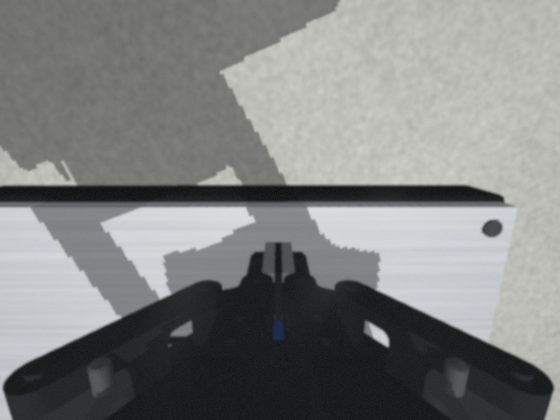

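View pics/scene8.png

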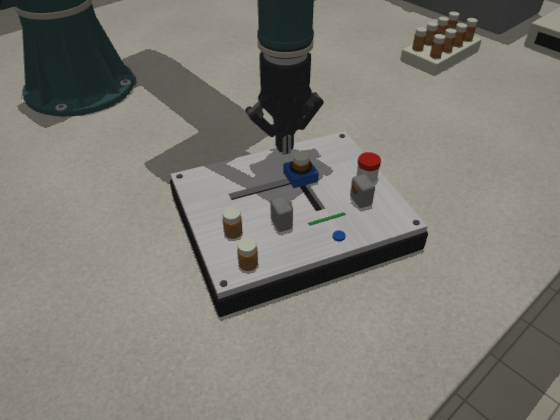

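```bash
python3 -m crank '[[0,0,0,9.4,-3.4,0,1],[0,0,0,9.4,-3.4,0,1],[0,0,0,4.7,-1.7,0,1],[0,0,0,4.7,-1.7,0,1],[0,0,0,4.7,-1.7,0,1],[0,0,0,4.7,-1.7,0,1],[0,0,0,0,0,0,1],[0,0,0,0,0,0,1]]';python3 look.py 9 scene
```

```text
clock: 12.7
tool_pos: [0.5744, 0.108, 0.0593]
tcp_rot: [0.276, 1.554, -0.276]
force: [0.6, 0.1, -1.6]
opening: 0.003
12.7 tcp [-22.1   1.2] 0.05926225755621 Fst 0.5623300504243007 0.32375779984600567 -1.6093605252601846
scene blue extents st [-12.2 -28.2] [50.1 22.6]
```

View pics/scene9.png

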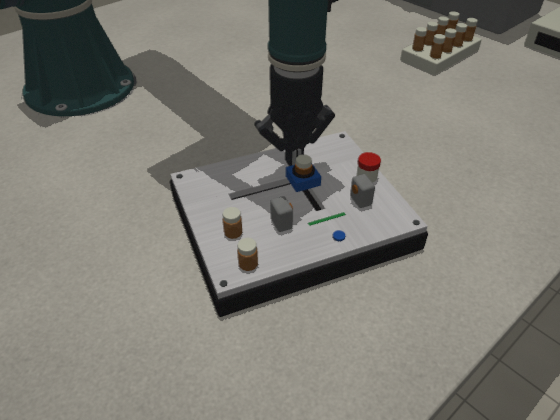

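```bash
python3 -m crank '[[0,0,0,7.5,-2.7,0,1],[0,0,0,9.4,-3.4,0,1],[0,0,0,9.4,-3.4,0,1],[0,0,0,9.4,-3.4,0,1],[0,0,0,7.5,-2.7,0,1],[0,0,0,4.7,-1.7,0,1],[0,0,0,2.8,-1,0,1],[0,0,0,0,0,0,1]]';python3 look.py 10 scene; python3 -m crank '[[0,0,0,2.8,-1,0,1],[0,0,0,0.9,-0.3,0,1],[0,0,0,0.9,-0.3,0,1],[0,0,0,0,0,0,1],[0,0,0,0,0,0,1],[0,0,0,0,0,0,1],[0,0,0,0,0,0,1],[0,0,0,0,0,0,1]]';python3 look.py 11 scene
```

```text
clock: 13.75
tool_pos: [0.6254, 0.0897, 0.0594]
tcp_rot: [0.276, 1.554, -0.276]
force: [-0.3, -0.5, 0.6]
opening: -0.001
13.75 tcp [32.1  1.5] 0.059383874674488774 Fst -0.12323893035647968 -0.5932380892720197 0.6164090283912267
scene blue extents st [ 41.2 -27.5] [101.   22.6]
clock: 14.8
tool_pos: [0.6297, 0.0881, 0.0593]
tcp_rot: [0.276, 1.554, -0.276]
force: [-0.0, 0.3, -0.1]
opening: 0.002
14.8 tcp [36.7  1.4] 0.0592967912468788 Fst -0.13120788711530298 0.28775948090633907 -0.08829901066055797
scene blue extents st [ 46.  -27.5] [105.4  22.6]
```

View pics/scene11.png

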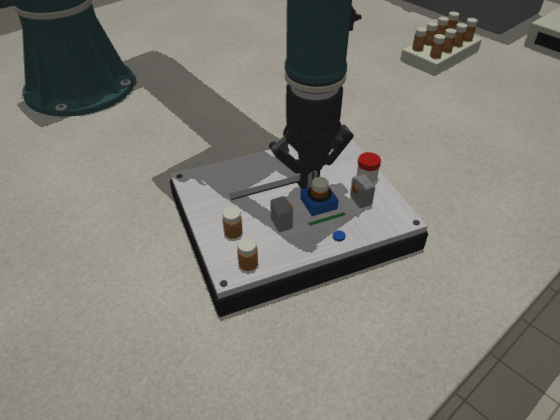

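```bash
python3 -m crank '[[0,0,0,0.9,-0.3,0,1],[0,0,0,0.9,-0.3,0,1],[0,0,0,0.9,-0.3,0,1],[0,0,0,0,0,0,1],[0,0,0,0,0,0,1],[0,0,0,0,0,0,1],[0,0,0,0,0,0,1],[0,0,0,0,0,0,1]]';python3 look.py 12 scene; python3 -m crank '[[0,0,0,0.9,-0.3,0,1],[0,0,0,0.5,-0.2,0,1],[0,0,0,0,0,0,1],[0,0,0,0,0,0,1],[0,0,0,0,0,0,1],[0,0,0,0,0,0,1],[0,0,0,0,0,0,1],[0,0,0,0,0,0,1]]';python3 look.py 13 scene
```

```text
clock: 15.85
tool_pos: [0.6322, 0.0872, 0.0592]
tcp_rot: [0.276, 1.555, -0.276]
force: [-1.1, -0.7, -0.0]
opening: -0.001
15.85 tcp [39.3  1.4] 0.059229526900958056 Fst -0.7501212248912551 -1.0226590060545495 -0.0017237970712728062
scene blue extents st [ 48.6 -27.5] [107.9  22.6]
clock: 16.9
tool_pos: [0.6332, 0.0868, 0.0592]
tcp_rot: [0.276, 1.555, -0.276]
force: [-4.1, 0.3, 2.0]
opening: 0.003
16.9 tcp [40.4  1.4] 0.05916469104595701 Fst -3.984141934994894 -1.0833532263108208 1.9511155987811706
scene blue extents st [ 49.8 -27.5] [108.9  22.6]
```

```bash
python3 -m crank '[[0,0,0,0.9,-0.3,0,1],[0,0,0,0,0,0,1],[0,0,0,0,0,0,1],[0,0,0,0,0,0,1],[0,0,0,0,0,0,1],[0,0,0,0,0,0,1],[0,0,0,0,0,0,1],[0,0,0,0,0,0,1]]';python3 look.py 14 scene
```

```text
clock: 17.95
tool_pos: [0.6333, 0.0867, 0.059]
tcp_rot: [0.276, 1.557, -0.276]
force: [-6.1, 0.8, 3.0]
opening: -0.004
17.95 tcp [40.5  1.4] 0.05904932706279337 Fst -6.043191580608346 -1.3743793780838396 2.9675120483751183
scene blue extents st [ 49.2 -27.5] [108.9  22.6]
```

Hard stop confirmed: the force rises and there is no further travel. Next I back off along −x, rise, and clear the view.

```bash
python3 -m crank '[[0,0,0,-4.7,1.7,0,1],[0,0,0,-18.8,6.8,0,1],[0,0,0,-18.8,6.8,0,1],[0,0,0,-18.8,6.8,20,1],[0,0,0,0,0,50,1],[0,0,0,0,0,50,1],[0,0,0,0,0,50,1],[0,0,0,0,0,0,1]]'; python3 -m crank '[[0,0,0,-20,50,0,1],[0,0,0,-20,50,0,1],[0,0,0,-20,50,0,1],[0,0,0,-20,50,0,1],[0,0,0,-20,50,0,1],[0,0,0,-20,50,0,1],[0,0,0,0,0,0,1],[0,0,0,0,0,0,1]]';python3 look.py 15 scene top
```

```text
clock: 19.0
tool_pos: [0.5782, 0.1088, 0.2348]
tcp_rot: [0.278, 1.542, -0.273]
force: [1.0, -0.2, -0.6]
opening: -0.004
clock: 20.0
tool_pos: [0.4536, 0.4083, 0.2286]
tcp_rot: [0.275, 1.554, -0.276]
force: [0.4, 0.1, 0.2]
opening: -0.002
20.0 tcp [-238.6  241.8] 0.22862017850518873 Fst 0.30848797286929924 0.19547439797153798 0.22750892093909236
scene blue extents st [ 49.2 -27.5] [108.9  22.6]
top blue extents st [ 48.8 -20. ] [93.4 21.9]
```

Run:
```python
from h import *
a=cv2.imread("pics/top15.png")[110:320,140:380];b=cv2.imread("pics/scene15.png")[125:315,160:430]
cv2.imwrite("pics/t15.png",cv2.resize(a,None,fx=3,fy=3,interpolation=2));cv2.imwrite("pics/s15.png",cv2.resize(b,None,fx=2.9,fy=2.9,interpolation=2))
```

```text
(no output)
```

View pics/t15.png

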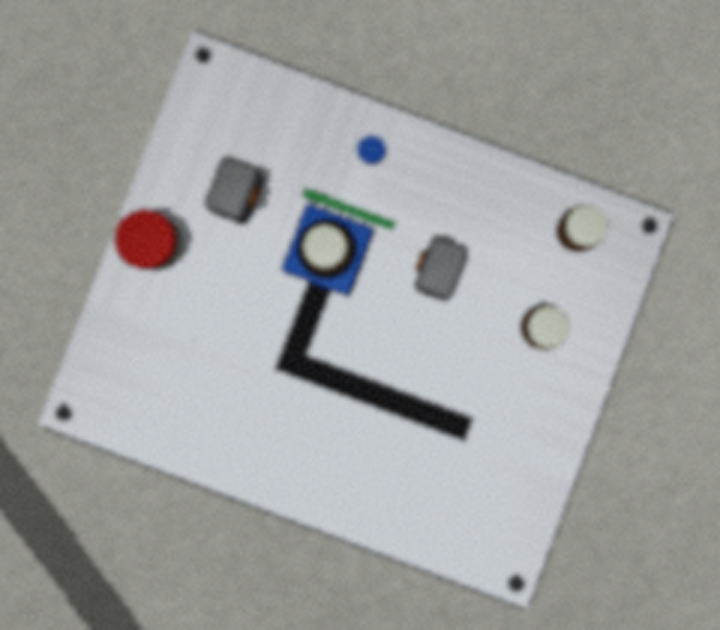

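View pics/s15.png

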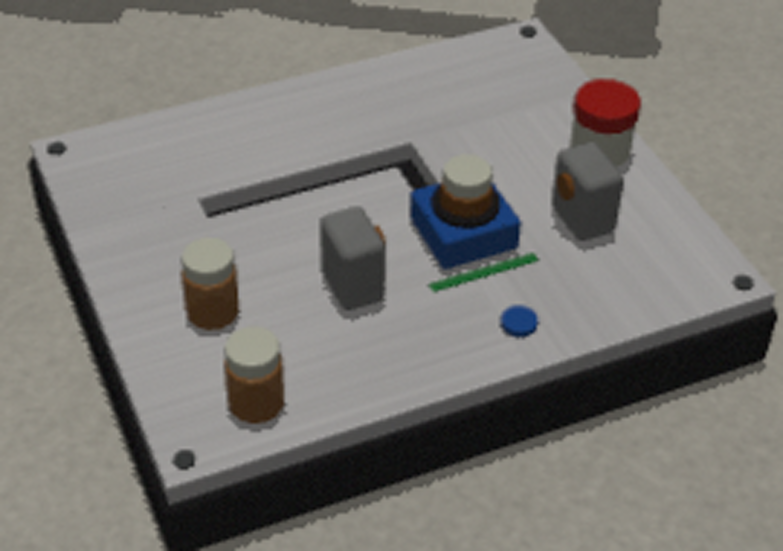

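The carrier is centred at about x = 71, y = 1 mm in the stage's axes, between the posts and against the stop. The vial is seated, and the two vials and the jar stand where they did. The arm is clear, so I'm handing the job in.

```bash
python3 -c "
from workcell import r
s=r.state();print(s['clock'],abs(s['dq']).max());print(r.job_done())"
```

```text
20.1 0.008756548142585254
the job is handed in; nothing more can be done
None
```

The carrier is home at the end of the short leg, between the two sensor posts, and the job was handed in at 20.1 s of the 48 s allowed. I pushed it with the shut fingertips only, first along the long leg to the corner stop, then round the corner and along the short leg to the end stop.

- **Stops:** at both ends the push force rose to about 6 N, and at the home end the travel also stopped.
- **Final position:** the top camera puts the carrier centre at about (71, 1) mm in the stage's axes, against a nominal (70, 0). The calibration is good to about 2 mm. The scene camera showed no movement of the carrier when the fingers withdrew.
- **Everything else:** the carrier's own vial looks seated and upright. The two loose vials and the jar are at the same pixel positions as at the start. The arm finished about 0.23 m up and well away from the stage.

**First push restarted:** I began the long leg with the jaws in line with the push, and after about 11 mm the gripper's linkage came close to the carried vial's cap. The pictures could not rule out a light touch on the cap. I backed off, turned the gripper 90°, and did the rest of that leg that way.

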